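# Check a crimped vial with the bridge height gauge

## Task

Check the crimp height of the amber vial: pick up the bridge height gauge and lower it over the vial, holding it all the way down until it stands flat on the stone plate, one leg either side of the upright vial and its sprung foot on the middle of the cap, so that it reads the height. Then let go and leave it standing there. Do not press hard on the vial, and do not knock it or the two clear vials over or shift the clear ones.

Things in the scene. Friction and masses are not known exactly. Their poses are not given: they have to be found in the camera images.
- gauge: Bridge height gauge, loose, 0.55 kg, 116 mm tall. Origin: centre of underside, level with the leg soles; z up. Aluminium legs (30 mm in x, 14 in y) at y = -38 and +38 mm leave a 62 mm gap, open along x, below a bridge 30 x 90 mm at z 60 to 76 mm. A brass foot hangs in the gap on the centre line.
- gauge_grip (a point): Centre of the gauge's blue head, 96 mm above the soles. The head is 28 mm (gauge x) by 50 mm (gauge y) by 40 mm high (z 76 to 116 mm), to be gripped across the 28 mm. Its +y end has the white scale and red pointer.
- gauge_foot (a joint): Travel of the gauge's sprung foot, m: 0 = fully down (foot underside 25 mm above the leg soles), grows as the foot is pushed up into the gauge, at most 0.032. Spring 1 to 2.5 N. With the gauge standing flat, the part under the foot is 25 mm + this value tall.
- gauge_tip (a point): Centre of the underside of the brass foot, a disc of 18 mm diameter.
- plate: Pale stone surface plate, fixed, 220 mm (x) by 360 mm (y), 20 mm thick. Origin: centre of its underside; top face at z = 20 mm.
- vial_amber: Small amber glass vial with a flat silver crimp cap, loose, standing on the plate: 46 mm tall over the cap, 23 mm diameter, cap 20 mm diameter. Origin: centre of its underside, z up.
- vial_tall: Clear glass vial with a blue cap, loose on the plate, 52 mm tall, 23 mm diameter. Origin: centre of its underside. Leave alone.
- vial_short: Clear glass vial with a blue cap, loose on the plate, 38 mm tall, 23 mm diameter. Origin: centre of its underside. Leave alone.

How it is judged:
On the way:
1. the gauge, still held in the fingers, is lowered until its foot is pushed up at least 6 mm by the amber vial's cap (value of joint gauge_foot above 0.006 m and horizontal distance between gauge_tip and vial_amber below 0.012 m and contact force between the fingers and gauge above 1 N and contact force between gauge and vial_amber above 0.2 N), for 0.1 s.
At the end, for the whole second after the job is handed in: The gauge stands at rest on the plate (soles within 2 mm of its top, upright within 0.05 rad), its foot bearing on the cap of the amber vial with the foot's centre within 8 mm of the vial's centre, the vial upright within 0.06 rad, and the foot's travel reading 21 mm within 2 mm (z of gauge in the frame of plate between 0.018 and 0.022 m and angle between gauge's own z axis and vertical below 0.05 rad and value of joint gauge_foot between 0.019 and 0.023 m and horizontal distance between gauge_tip and vial_amber below 0.008 m and contact force between gauge and vial_amber above 0.3 N and angle between vial_amber's own z axis and vertical below 0.06 rad and linear speed of each of gauge, vial_amber below 0.02 m/s); the robot touches nothing.
It fails at once if a clear vial is shifted by more than 20 mm or knocked over (distance of any of vial_tall, vial_short from where it was at the start of the episode above 0.02 m or angle between any of vial_tall, vial_short's own z axis and vertical above 0.5 rad).
It fails at once if the amber vial is knocked over (angle between vial_amber's own z axis and vertical above 0.5 rad).
It fails at once if the gauge is pressed on the amber vial with more than 20 N (contact force between gauge and vial_amber above 20 N).
It also fails if it takes over 42 s, if anything falls off the work surface, if the arm or the gripper's body presses on something with over 40 N, if the wrist force passes 120 N, or if a joint passes its speed limit or range.

## Robot

A 6-joint arm with a two-finger parallel gripper is mounted at the origin on the work surface. World frame = base frame: x ahead of the robot, y to its left, z up, the work surface at z = 0. Lengths are in m, angles in rad, forces in N, time in s.
With the tool pointing down it reaches from about 0.35 to 0.85 m from the base axis. Payload 8.1 kg.
Tool frame: the origin (TCP) lies midway between the tips of the shut fingers; the grasp point (between the pads) lies robot.grip_depth behind it (robot.grip_depth is the distance from the TCP to the grasp point, in m); z points along the fingers, y is the line along which they close (so a half turn about z gives the same grasp; the last joint's range is limited). The gripper opens to 93 mm and grips with 3 to 60 N. Pads are 15 mm wide; open, the fingers measure 128 mm over their backs; the gripper's body (75 mm by 188 mm) begins 65 mm behind the grasp point.
Start: joints at [-1.312, 0.13, 1.488, -0, 1.523, -0.085], TCP at [0.202, -0.565, 0.219] pointing down, gripper open.
Joint ranges: [-2.96, 2.96], [-0.89, 2.26], [0.02, 2.5], [-1.34, 4.48], [0, 2.73], [-2.66, 2.66]. Speed limits (rad/s): [2.39, 2.39, 2.79, 3.14, 3.14, 3.14].

## Interface

Orientations are given as a rotation vector (axis times angle).
In Python, from plant import robot gives the robot as it stands.
- The arm moves only by the tool carry_out, never from a script. Its argument "rows" is a list of rows, each a list of 6 numbers: the shift along the tool's x, y, z in m, then the turn, a rotation vector about the tool's x, y, z in degrees. A call has 1 to 12 rows; each row is the pose to reach, as a shift and turn from the pose commanded when the call began, along the tool's axes at that moment; what a row does not reach only later rows make up. A row lasts 1/8 s, in which the tool goes at most 62.5 mm and 10.7 degrees, less where a joint would pass 70% of its speed; a pose out of reach is approached as far as the arm can. A call with a gripper value outside its range is refused whole. "jaw" is the closure in counts, from 0 (fully open) to 255 (shut), set as the call begins (left out, the last holds). The fingers move at their own pace and stop on an object; "force" is the grip in N (left out, the last holds). Time passes only in rows, so rows that repeat a pose let the fingers close. It gives the time, the measured TCP pose, the force, the opening and the grip force at its end, in the units of the state.
- robot.read_state(): the state, without advancing time (a new reading comes with each control period).
- robot.read_camera(name): name is "scene" or "top" or "wrist"; returns the picture (400x640x3 uint8, red, green, blue); there is no depth.
- robot.camera_model(name): a dict with "fx", "fy", "cx", "cy" (pixels), "R" (3x3) and "t" (3): a world point X has camera coordinates R X + t; the wrist camera has in their place "mount" (4x4, takes a point from camera to tool coordinates, whose origin is the TCP and whose axes are the flange's). Camera axes: x right, y down, z forward; pixel columns grow to the right and rows downward; lengths in m; the calibration is good to about 2 mm. A picture is of the moment at which its call begins: read the wrist's pose just before it. camera_model takes no time and is no camera call.
- robot.close_job(): hands the job in; it is judged then, once.
Trained networks look in the newest picture that a camera, given by its name, has taken for a name from the list of things; names that differ only in an ending like _2 or _b are one class to them, and where a whole thing is asked for, a point or a joint stands for the part that bears it (a point fixed in the world has none). Each returns a list of dicts, best first, with "conf" (0 to 1); they miss things now and then, are a little off and sometimes report something else, mostly with a low value. They report only what shows in the picture. A call takes as long as a camera call.
- robot.outline_of(camera, target): "pixels" (400x640 bool, what is visible of it) and "pixel" ([column, row] in pixels, amid what is visible of it).
The state is a dict: "t": time; "q": joint angles; "dq": joint speeds; "joint_torque": joint torques, N m; "tool_pos": TCP position; "orientation": TCP orientation; "force": force on the tool from outside, world axes, zero at the start; "wrist_torque": the same for the moment, N m; "opening": finger opening in m; "gripper_force": force on a finger pad.
Only numpy, scipy, OpenCV 4.12 (cv2) and the standard library are available. Lean on these libraries where they do the work, as an engineer would, in place of code of your own. Each camera call takes 0.05 s, during which the arm holds its last target. There are 200 camera calls.

## Working session

There is one attempt and no reset: what is moved stays moved. The work goes in short steps, Python scripts to look and compute and a tool call to move; the robot and the scene stay as the last step left them, time stands still between calls to the robot, and variables do not carry over. Pictures are saved under pics/ and viewed, at most 10 in all, crops included, and the job is handed in when it is done.

Besides the shell and the picture viewer there is one more tool, called after "Request:" in YAML: its name, and indented under it one key for each argument. carry_out: Moves the arm, as the interface text tells. Its arguments: {"type":"object","properties":{"rows":{"type":"array"},"jaw":{"type":"number"},"force":{"type":"number"}},"required":["rows"]}

```bash
ls; mkdir -p pics; cat > h.py <<'E'
from plant import robot
import numpy as np, cv2
from scipy.spatial.transform import Rotation as Ro
def cam(n):
    m=robot.camera_model(n); K=np.array([[m['fx'],0,m['cx']],[0,m['fy'],m['cy']],[0,0,1.]])
    if 'mount' in m:
        s=robot.read_state(); T=np.eye(4); T[:3,:3]=Ro.from_rotvec(s['orientation']).as_matrix(); T[:3,3]=s['tool_pos']
        W=np.linalg.inv(T@np.array(m['mount'])); return K,W[:3,:3],W[:3,3]
    return K,np.array(m['R']),np.array(m['t'])
def onz(c,p,z):
    K,R,t=c; d=R.T@np.linalg.inv(K)@np.array([p[0],p[1],1.]); o=-R.T@t
    return o+d*(z-o[2])/d[2]
def proj(c,X):
    K,R,t=c; x=K@(R@np.array(X)+t); return x[:2]/x[2]
def tri(cs,ps):
    A=[];b=[]
    for (K,R,t),p in zip(cs,ps):
        d=R.T@np.linalg.inv(K)@np.array([p[0],p[1],1.]);d/=np.linalg.norm(d);P=np.eye(3)-np.outer(d,d);A.append(P);b.append(P@(-R.T@t))
    return np.linalg.solve(sum(A),sum(b))
def save(n,im): cv2.imwrite('pics/'+n,im[:,:,::-1])
E
python3 - <<'E'
from h import *
np.set_printoptions(precision=4,suppress=True)
s=robot.read_state();print(s['t'],s['tool_pos'],s['orientation'],s['opening'],robot.grip_depth)
ims=[]
for n in ['scene','top']:
    c=cam(n);im=robot.read_camera(n);save(n+'0.png',im)
    print(n,'campos',-c[1].T@c[2])
    for o in ['gauge','vial_amber','vial_tall','vial_short','plate']:
        for d in robot.outline_of(n,o)[:2]:
            ys,xs=np.nonzero(d['pixels']);print(o,round(d['conf'],2),d['pixel'],xs.min(),xs.max(),ys.min(),ys.max(),len(xs))
E
```

```text
pics
0.0 [ 0.2021 -0.5643  0.2176] [-3.0935 -0.5372  0.0003] 0.09319909071630392 0.0188
scene campos [ 0.9523 -0.123   0.5437]
gauge 0.68 [297.5, 213.1] 293 306 199 223 276
gauge 0.55 [436.9, 177.8] 405 460 153 213 1787
vial_amber 0.7 [299.0, 214.0] 294 306 200 223 261
vial_tall 0.58 [269.1, 238.6] 260 273 226 254 351
vial_short 0.74 [206.2, 261.1] 201 217 248 271 298
plate 0.65 [249.1, 257.1] 147 381 177 350 21151
top campos [0.4412 0.0506 0.975 ]
gauge 0.84 [186.2, 174.0] 160 214 153 198 1083
vial_tall 0.56 [370.3, 168.3] 363 377 165 178 159
vial_short 0.57 [421.2, 175.5] 414 429 167 179 155
plate 0.88 [370.0, 181.7] 271 470 115 248 21142
```

View pics/scene0.png

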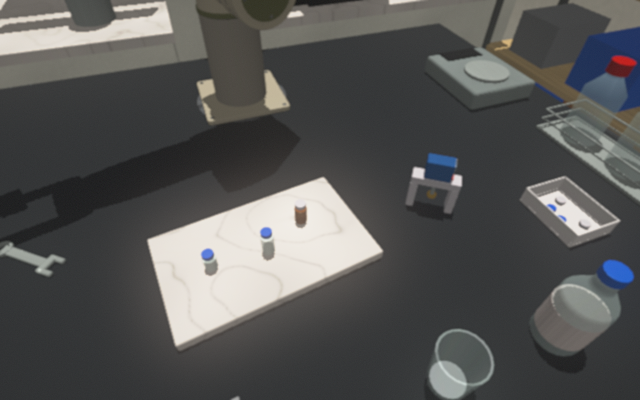

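View pics/top0.png

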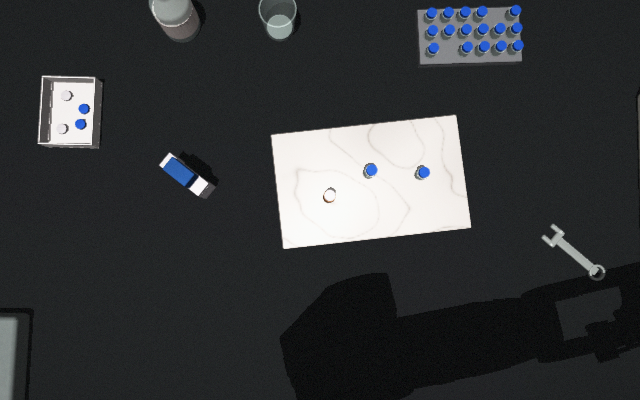

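The scene shows the gauge near (436,180), amber vial (300,212), and clear vials (267,240) and (208,260). The red pointer is on the gauge's right (+y world) side. In the top view the head is at (180,173) and the amber cap at (330,195).

```bash
python3 - <<'E'
from h import *
np.set_printoptions(precision=4,suppress=True)
def blue(im,x0,x1,y0,y1):
    h=cv2.cvtColor(im,cv2.COLOR_RGB2HSV); m=((h[...,0]>100)&(h[...,0]<125)&(h[...,1]>120)&(h[...,2]>50)).astype(np.uint8)
    k=np.zeros_like(m);k[y0:y1,x0:x1]=1;return m*k
T=cam('top');S=cam('scene')
ti=cv2.imread('pics/top0.png')[:,:,::-1];si=cv2.imread('pics/scene0.png')[:,:,::-1]
m=blue(ti,150,220,145,205);c=max(cv2.findContours(m,0,2)[0],key=cv2.contourArea)
b=cv2.boxPoints(cv2.minAreaRect(c));P=np.array([onz(T,p,.116) for p in b]);print(b,'\n',P,P.mean(0))
for i in range(2):
    e=P[i+1]-P[i];print(np.linalg.norm(e),np.degrees(np.arctan2(e[1],e[0])))
m2=blue(si,400,470,140,200);c=max(cv2.findContours(m2,0,2)[0],key=cv2.contourArea);print('scene head',cv2.boundingRect(c),cv2.moments(c)['m10']/cv2.moments(c)['m00'],cv2.moments(c)['m01']/cv2.moments(c)['m00'],'pred centre z.096',proj(S,[*P.mean(0)[:2],.096]))
# amber cap
for n,im,C,(x,y) in [('top',ti,T,(330,195)),('scene',si,S,(300,205))]:
    print(n,cv2.cvtColor(im[y-9:y+10,x-9:x+10].copy(),cv2.COLOR_RGB2GRAY)[::1])
E
```

```text
[[161.4147 168.7317]
 [172.1464 155.3171]
 [194.8293 173.4634]
 [184.0976 186.8781]] 
 [[0.5443 0.294  0.116 ]
 [0.5678 0.2768 0.116 ]
 [0.5376 0.237  0.116 ]
 [0.5142 0.2543 0.116 ]] [0.541  0.2655 0.116 ]
0.029089727148546473 -36.247802618333566
0.04991750111682156 -127.20351359667987
scene head (426, 153, 30, 28) 439.73522064945877 166.35775742436857 pred centre z.096 [438.0521 167.9449]
top [[249 250 250 250 250 250 250 250 249 246 247 250 250 250 250 250 250 250
  250]
 [250 250 250 250 250 250 249 246 239 117 164 246 247 250 250 249 250 249
  250]
 [250 250 250 250 250 250 240 119 121 122 121 118 164 248 250 250 250 250
  250]
 [250 250 250 250 250 240 140 148 163 162 144 128 122 162 247 250 250 250
  250]
 [250 250 250 250 240 159 222 239 249 249 235 186 144 122 169 250 250 250
  251]
 [250 250 250 244 146 231 249 250 249 250 250 249 233 137 169 250 250 251
  250]
 [251 251 248 223 232 249 249 249 249 249 249 249 247 208 178 250 251 250
  251]
 [251 250 244 194 250 249 250 249 249 249 249 249 249 246 224 250 250 251
  250]
 [250 248 219 222 250 250 250 250 250 250 250 249 249 
[... 1683 characters left out ...]
 216 223 224 222 208 184 159 166 209 232 236
  235]
 [236 237 232 202 150 135 154 173 182 182 177 163 141 126 140 188 226 235
  236]
 [237 236 228 191 140 122 125 132 137 138 134 127 121 119 132 175 221 235
  236]
 [236 236 227 187 139 121 120 121 121 121 121 121 120 121 131 170 220 235
  237]
 [237 238 232 193 139 120 122 121 120 120 120 120 123 120 125 166 220 236
  237]
 [238 239 235 199 135 112 116 119 121 121 120 118 117 112 119 164 222 236
  237]
 [237 239 235 199 131 100 105 112 119 121 116 110 107 102 114 165 221 236
  237]
 [237 238 235 200 133  98  98 103 108 110 107 101  98  96 113 165 222 236
  237]
 [237 237 234 199 135  98  95  98 100 100 100  99  97  96 111 163 220 237
  237]]
```

```bash
cat >> h.py <<'E'
def plan(pos,yaw_y):
    """shift & turn from current pose: TCP at pos, tool down, tool y at yaw_y deg"""
    s=robot.read_state();R=Ro.from_rotvec(s['orientation']);p=np.array(s['tool_pos'])
    y=np.array([np.cos(np.radians(yaw_y)),np.sin(np.radians(yaw_y)),0]);z=np.array([0,0,-1.]);x=np.cross(y,z)
    G=Ro.from_matrix(np.c_[x,y,z])
    print('shift mm',np.round(R.inv().apply(np.array(pos)-p)*1e3,1),'turn deg',np.round(np.degrees((R.inv()*G).as_rotvec()),2))
E
python3 - <<'E'
from h import *
np.set_printoptions(precision=4,suppress=True)
T=cam('top');S=cam('scene')
print('amber cap',tri([T,S],[(329.5,195),(299.7,201.3)]),onz(T,(329.5,195),.066),onz(S,(299.7,201.3),.066))
print('gauge head top',tri([T,S],[(178.1,171.1),(439.7,166.4)]))
print('tall,short',onz(T,(370.8,169.8),.072),onz(T,(423.8,172),.058))
R=Ro.from_rotvec(robot.read_state()['orientation']).as_matrix();print(R)
print(np.array(robot.camera_model('wrist')['mount']))
for y in (-37.2,142.8): plan([.541,.2655,.24],y)
E
```

```text
amber cap [0.51   0.0055 0.0698] [0.51   0.0044 0.066 ] [0.5067 0.0074 0.066 ]
gauge head top [0.5422 0.2686 0.0999]
tall,short [ 0.5568 -0.0688  0.072 ] [ 0.5569 -0.168   0.058 ]
[[ 0.9415  0.337   0.    ]
 [ 0.337  -0.9415 -0.0001]
 [ 0.      0.0001 -1.    ]]
[[ 0.0005 -0.9678 -0.2517  0.0688]
 [ 1.      0.0002  0.0013  0.0006]
 [-0.0012 -0.2517  0.9678 -0.1667]
 [ 0.      0.      0.      1.    ]]
shift mm [ 598.8 -667.7  -21.4] turn deg [  0.    0.  -33.1]
shift mm [ 598.8 -667.7  -21.4] turn deg [  0.    -0.01 146.9 ]
```

Request:
carry_out:
  rows:
    - [0.03, -0.03, -0.02, 0, 0, -2]
    - [0.07, -0.08, -0.02, 0, 0, -5]
    - [0.11, -0.12, -0.02, 0, 0, -7]
    - [0.15, -0.17, -0.02, 0, 0, -9]
    - [0.19, -0.21, -0.02, 0, 0, -11]
    - [0.23, -0.26, -0.02, 0, 0, -13]
    - [0.27, -0.3, -0.02, 0, 0, -15]
    - [0.31, -0.345, -0.02, 0, 0, -18]
    - [0.35, -0.39, -0.02, 0, 0, -21]
    - [0.39, -0.435, -0.02, 0, 0, -24]
    - [0.43, -0.48, -0.02, 0, 0, -27]
    - [0.47, -0.525, -0.02, 0, 0, -30]
  jaw: 0

```text
t: 2.1
tool_pos: [0.4684, 0.0899, 0.2391]
orientation: [2.849, 1.323, 0.002]
force: [0.3, -0.8, -0.2]
opening: 0.0933
gripper_force: 0.0
```

```bash
python3 - <<'E'
from h import *
s=robot.read_state();print(s['t'],s['q'],s['force'])
plan([.541,.2655,.24],-37.2)
E
```

```text
2.1 [ 8.22444750e-02 -2.17520003e-01  1.78899911e+00 -1.96400131e-04
  1.56884538e+00  7.83693350e-01] [ 0.30870735 -0.7940128  -0.19039173]
shift mm [181.  -57.8  -0.9] turn deg [ 0.06 -0.04 -2.99]
```

Request:
carry_out:
  rows:
    - [0.045, -0.014, 0, 0, 0, -1]
    - [0.09, -0.029, 0, 0, 0, -2]
    - [0.135, -0.043, 0, 0, 0, -3]
    - [0.181, -0.058, 0, 0, 0, -3]
    - [0.181, -0.058, 0, 0, 0, -3]
    - [0.181, -0.058, 0, 0, 0, -3]
    - [0.181, -0.058, 0, 0, 0, -3]

```text
t: 2.98
tool_pos: [0.5406, 0.2624, 0.239]
orientation: [2.816, 1.393, 0.001]
force: [0.2, 0.7, 0.8]
opening: 0.0932
gripper_force: 0.0
```

```bash
python3 - <<'E'
from h import *
np.set_printoptions(precision=4,suppress=True)
c=cam('wrist');im=robot.read_camera('wrist');save('w1.png',im)
for d in robot.outline_of('wrist','gauge')[:1]:
    print(d['conf'],d['pixel'],cv2.boundingRect(d['pixels'].astype(np.uint8)))
h=cv2.cvtColor(im,cv2.COLOR_RGB2HSV);m=((h[...,0]>100)&(h[...,0]<125)&(h[...,1]>120)&(h[...,2]>50)).astype(np.uint8)
k=max(cv2.findContours(m,0,2)[0],key=cv2.contourArea);r=cv2.minAreaRect(k);print(r,cv2.contourArea(k))
P=np.array([onz(c,p,.116) for p in cv2.boxPoints(r)]);print(P,P.mean(0))
print('proj expected head top',[proj(c,p) for p in np.array([[.5443,.294,.116],[.5678,.2768,.116],[.5376,.237,.116],[.5142,.2543,.116]])])
E
```

```text
0.69 [314.8, 183.3] (301, 139, 31, 87)
((315.5, 190.0), (29.0, 54.0), 0.0) 1295.0
[[0.5149 0.2562 0.116 ]
 [0.5467 0.2966 0.116 ]
 [0.5677 0.2806 0.116 ]
 [0.5369 0.2394 0.116 ]] [0.5416 0.2682 0.116 ]
proj expected head top [array([300.6902, 166.8847]), array([332.5282, 166.251 ]), array([332.0975, 218.4663]), array([301.6   , 218.9159])]
```

View pics/w1.png

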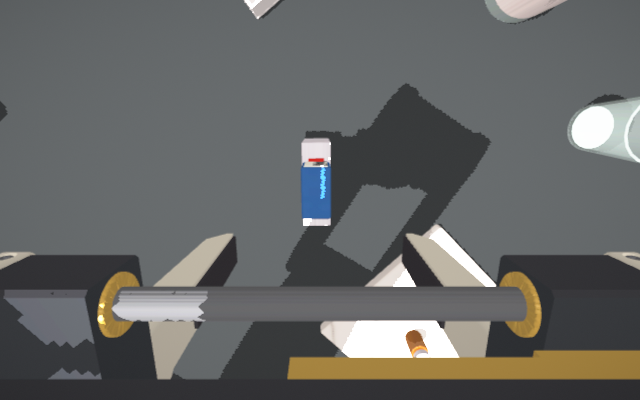

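The wrist picture shows the head squared up at cols 302–331, rows 164–218, with the pointer end uppermost. I'm descending now.

```bash
python3 - <<'E'
from h import *
plan([.5415,.267,.081],-37.2)
E
```

```text
shift mm [  4.   -2.2 158.2] turn deg [ 0.03 -0.03 -0.17]
```

Request:
carry_out:
  rows:
    - [0.004, -0.002, 0.03, 0, 0, 0]
    - [0.004, -0.002, 0.07, 0, 0, 0]
    - [0.004, -0.002, 0.11, 0, 0, 0]
    - [0.004, -0.002, 0.14, 0, 0, 0]
    - [0.004, -0.002, 0.158, 0, 0, 0]
    - [0.004, -0.002, 0.158, 0, 0, 0]
    - [0.004, -0.002, 0.158, 0, 0, 0]

```text
t: 3.95
tool_pos: [0.5426, 0.268, 0.0824]
orientation: [2.815, 1.394, 0.004]
force: [0.8, -0.1, 0.2]
opening: 0.0931
gripper_force: 0.0
```

Request:
carry_out:
  rows:
    - [0, 0, 0, 0, 0, 0]
    - [0, 0, 0, 0, 0, 0]
    - [0, 0, 0, 0, 0, 0]
    - [0, 0, 0, 0, 0, 0]
    - [0, 0, 0, 0, 0, 0]
    - [0, 0, 0, 0, 0, 0]
    - [0, 0, 0, 0, 0, 0]
    - [0, 0, 0, 0, 0, 0]
  jaw: 255
  force: 30

```text
t: 4.95
tool_pos: [0.5414, 0.2677, 0.0806]
orientation: [-2.815, -1.394, 0.0]
force: [-0.2, 0.2, 0.1]
opening: 0.0278
gripper_force: 30.0
```

Request:
carry_out:
  rows:
    - [0, 0, -0.01, 0, 0, 0]
    - [0, 0, -0.03, 0, 0, 0]
    - [0, 0, -0.06, 0, 0, 0]
    - [0, 0, -0.09, 0, 0, 0]
    - [0, 0, -0.11, 0, 0, 0]
    - [0, 0, -0.11, 0, 0, 0]
    - [0, 0, -0.11, 0, 0, 0]

```text
t: 5.82
tool_pos: [0.5408, 0.2675, 0.1894]
orientation: [-2.815, -1.394, 0.003]
force: [0.7, -0.1, -5.6]
opening: 0.028
gripper_force: 30.0
```

```bash
python3 - <<'E'
from h import *
np.set_printoptions(precision=4,suppress=True)
s=robot.read_state();print(s['force'],s['gripper_force'],s['opening'])
plan([.51,.0055,.1906],-37.2)
c=cam('wrist');im=robot.read_camera('wrist');save('w2.png',im)
print(proj(c,[.51,.0055,.066]))
for d in robot.outline_of('wrist','vial_amber')[:2]:print(d['conf'],d['pixel'],cv2.boundingRect(d['pixels'].astype(np.uint8)))
E
```

```text
[ 0.6913 -0.0834 -5.5806] 29.970803260803223 0.027967730210685937
shift mm [-227.1  134.2   -1. ] turn deg [-0.05  0.08 -0.1 ]
[438.5883 393.3488]
```

View pics/w2.png

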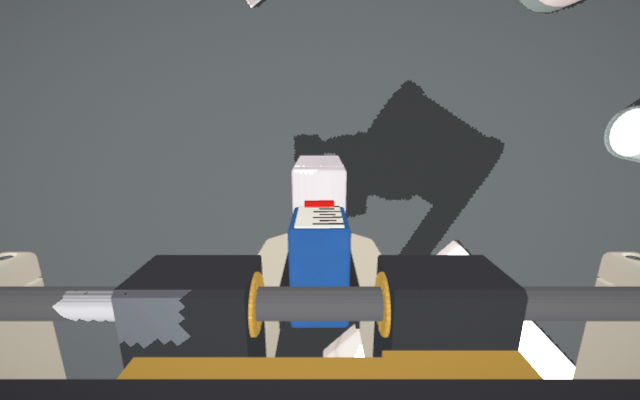

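Gauge is held centrally: blue top at cols 290–350, its pointer-end edge near row 226. I'll stop short of the vial so the wrist camera sees the cap.

```bash
python3 - <<'E'
from h import *
np.set_printoptions(precision=4,suppress=True)
m=robot.camera_model('wrist');M=np.array(m['mount'])
for p in [(290,226),(350,226)]:
    d=M[:3,:3]@np.array([(p[0]-m['cx'])/m['fx'],(p[1]-m['cy'])/m['fy'],1]);o=M[:3,3]
    print(o+d*(-.0354-o[2])/d[2])
plan([.445,-.08,.1906],-37.2)
E
```

```text
[ 0.0241 -0.0123 -0.0354]
[ 0.0241  0.0138 -0.0354]
shift mm [-334.2  134.6   -1.2] turn deg [-0.09  0.15 -0.1 ]
```

Request:
carry_out:
  rows:
    - [-0.015, 0.006, 0, 0, 0, 0]
    - [-0.045, 0.018, 0, 0, 0, 0]
    - [-0.08, 0.032, 0, 0, 0, 0]
    - [-0.115, 0.046, 0, 0, 0, 0]
    - [-0.15, 0.06, 0, 0, 0, 0]
    - [-0.185, 0.074, 0, 0, 0, 0]
    - [-0.22, 0.088, 0, 0, 0, 0]
    - [-0.255, 0.102, 0, 0, 0, 0]
    - [-0.285, 0.114, 0, 0, 0, 0]
    - [-0.315, 0.126, 0, 0, 0, 0]
    - [-0.33, 0.133, 0, 0, 0, 0]
    - [-0.334, 0.134, 0, 0, 0, 0]

```text
t: 7.42
tool_pos: [0.4451, -0.0799, 0.1903]
orientation: [-2.816, -1.392, 0.0]
force: [-0.4, -0.1, -4.4]
opening: 0.0277
gripper_force: 30.0
```

Request:
carry_out:
  rows:
    - [0, 0, 0, 0, 0, 0]
    - [0, 0, 0, 0, 0, 0]
    - [0, 0, 0, 0, 0, 0]

```text
t: 7.8
tool_pos: [0.4458, -0.0784, 0.1906]
orientation: [-2.814, -1.396, -0.0]
force: [0.4, -0.5, -4.2]
opening: 0.0279
gripper_force: 30.0
```

```bash
python3 - <<'E'
from h import *
np.set_printoptions(precision=4,suppress=True)
s=robot.read_state();print(s['tool_pos'],s['gripper_force'],s['opening'])
c=cam('wrist');im=robot.read_camera('wrist');save('w3.png',im)
print(proj(c,[.51,.0055,.066]),proj(c,[.51,.0055,.02]))
for d in robot.outline_of('wrist','vial_amber')[:2]:print(d['conf'],d['pixel'],cv2.boundingRect(d['pixels'].astype(np.uint8)))
E
```

```text
[ 0.4458 -0.0784  0.1906] 29.972105026245117 0.027898430794390437
[318.9365  75.6205] [318.9092  81.9047]
0.94 [320.8, 82.3] (307, 66, 26, 29)
```

View pics/w3.png

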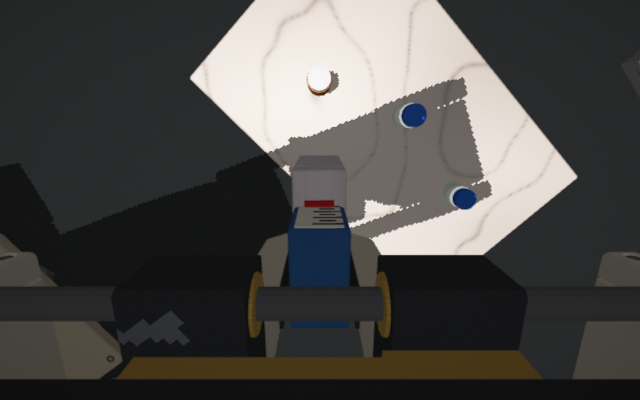

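The wrist picture shows the amber cap near (319,78), about where predicted, with the clear vials at (412,115) and (462,197). I'll fit the vial's silhouette in each view.

```bash
python3 - <<'E'
from h import *
from scipy.optimize import least_squares
np.set_printoptions(precision=4,suppress=True)
a=np.linspace(0,2*np.pi,40)
def pts(x,y): return [(x+r*np.cos(t),y+r*np.sin(t),z) for z,r in((.066,.01),(.0205,.0115),(.05,.0115)) for t in a]
def hull(c,v,): q=np.array([proj(c,p) for p in pts(*v)]);return np.r_[q.min(0),q.max(0)]
c=cam('wrist');robot.read_camera('wrist');C={'wrist':c,'scene':cam('scene')}
robot.read_camera('scene')
for n,c in C.items():
    d=robot.outline_of(n,'vial_amber')
    for d in d[:1]:
        x,y,w,h=cv2.boundingRect(d['pixels'].astype(np.uint8));b=np.array([x,y,x+w-1,y+h-1.])
        r=least_squares(lambda v:hull(c,v)-b,[.51,.0055],x_scale=.01);print(n,d['conf'],b,r.x,r.fun)
s=robot.read_state();print(s['tool_pos'])
E
```

```text
wrist 0.62 [307.  66. 331.  95.] [0.5089 0.0038] [-0.6596 -0.7036  0.6603  0.8655]
scene 0.49 [294. 199. 307. 224.] [0.5103 0.0068] [ 0.0108 -0.2627 -0.0111  0.2531]
[ 0.4457 -0.079   0.1906]
```

```bash
python3 - <<'E'
from h import *
plan([.5095+.0006,.005+.0008,.1906],-37.2)
E
```

```text
shift mm [ 1.065e+02 -1.000e-01  0.000e+00] turn deg [-0.    0.   -0.09]
```

Request:
carry_out:
  rows:
    - [0.015, 0, 0, 0, 0, 0]
    - [0.04, 0, 0, 0, 0, 0]
    - [0.065, 0, 0, 0, 0, 0]
    - [0.09, 0, 0, 0, 0, 0]
    - [0.102, 0, 0, 0, 0, 0]
    - [0.1065, 0, 0, 0, 0, 0]
    - [0.1065, 0, 0, 0, 0, 0]
    - [0.1065, 0, 0, 0, 0, 0]
    - [0.1065, 0, 0.02, 0, 0, 0]
    - [0.1065, 0, 0.035, 0, 0, 0]
    - [0.1065, 0, 0.04, 0, 0, 0]
    - [0.1065, 0, 0.04, 0, 0, 0]

```text
t: 9.6
tool_pos: [0.5099, 0.0054, 0.1504]
orientation: [-2.815, -1.394, 0.001]
force: [-0.7, 0.4, -3.9]
opening: 0.0281
gripper_force: 30.0
```

```bash
python3 - <<'E'
from h import *
np.set_printoptions(precision=4,suppress=True)
s=robot.read_state();print(s['tool_pos'],s['force'])
c=cam('scene');im=robot.read_camera('scene')
g=robot.outline_of('scene','gauge');print([(d['conf'],d['pixel']) for d in g[:2]])
print(proj(c,[.5095,.005,.066]),proj(c,[.5095,.005,.05+.025+.0]))
x,y=220,110
save('s3.png',cv2.resize(im[y:y+150,x:x+200],None,fx=4,fy=4,interpolation=cv2.INTER_CUBIC))
E
```

```text
[0.5099 0.0054 0.1504] [-0.6832  0.3546 -3.8959]
[(0.57, [304.2, 176.1])]
[298.9365 202.6792] [298.7595 199.1468]
```

View pics/s3.png

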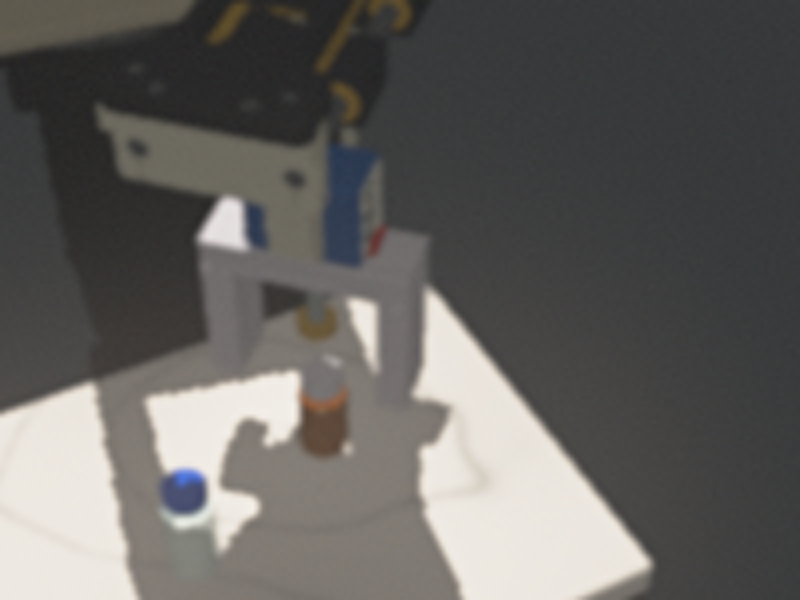

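Seen from the scene camera, the foot at crop (317,325) sits right above the cap at (325,368). The legs straddle the vial, and the offset is about 2 mm at most. I'll nudge 1 mm and lower.

Request:
carry_out:
  rows:
    - [0.001, 0, 0.008, 0, 0, 0]
    - [0.001, 0, 0.016, 0, 0, 0]
    - [0.001, 0, 0.022, 0, 0, 0]
    - [0.001, 0, 0.026, 0, 0, 0]
    - [0.001, 0, 0.03, 0, 0, 0]
    - [0.001, 0, 0.034, 0, 0, 0]
    - [0.001, 0, 0.038, 0, 0, 0]
    - [0.001, 0, 0.041, 0, 0, 0]
    - [0.001, 0, 0.041, 0, 0, 0]
    - [0.001, 0, 0.041, 0, 0, 0]

```text
t: 10.95
tool_pos: [0.5109, 0.0064, 0.1098]
orientation: [2.815, 1.394, 0.0]
force: [-0.1, -0.2, -3.5]
opening: 0.0278
gripper_force: 30.0
```

```bash
python3 - <<'E'
from h import *
np.set_printoptions(precision=4,suppress=True)
s=robot.read_state();print(s['tool_pos'],s['force'])
im=robot.read_camera('scene');x,y=260,140
save('s4.png',cv2.resize(im[y:y+100,x:x+100],None,fx=6,fy=6,interpolation=cv2.INTER_CUBIC))
E
```

```text
[0.5109 0.0064 0.1098] [-0.0846 -0.1713 -3.4561]
```

View pics/s4.png

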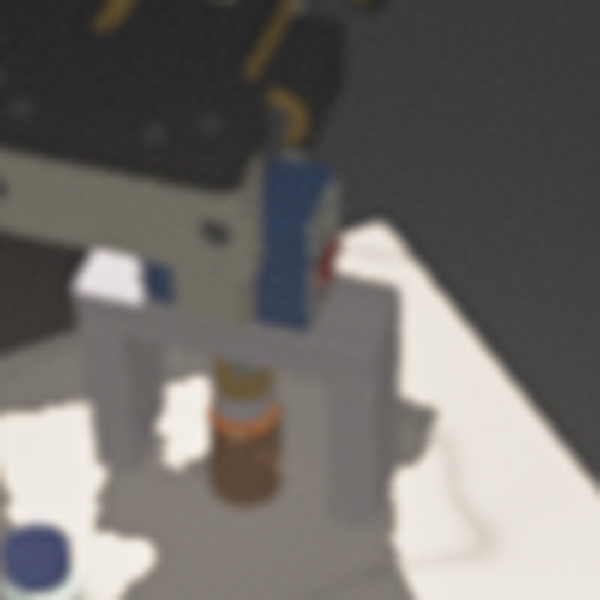

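The foot (centre col 244) now sits on the cap (centre col 246), and the vial is upright between the legs. I'll lower it fully.

Request:
carry_out:
  rows:
    - [0, 0, 0.002, 0, 0, 0]
    - [0, 0, 0.004, 0, 0, 0]
    - [0, 0, 0.006, 0, 0, 0]
    - [0, 0, 0.007, 0, 0, 0]
    - [0, 0, 0.008, 0, 0, 0]
    - [0, 0, 0.0085, 0, 0, 0]
    - [0, 0, 0.0085, 0, 0, 0]
    - [0, 0, 0.0085, 0, 0, 0]

```text
t: 12.0
tool_pos: [0.5108, 0.0064, 0.1012]
orientation: [2.815, 1.394, 0.0]
force: [-0.9, 0.0, -2.8]
opening: 0.028
gripper_force: 30.0
```

Request:
carry_out:
  rows:
    - [0, 0, 0.0005, 0, 0, 0]
    - [0, 0, 0.001, 0, 0, 0]
    - [0, 0, 0.001, 0, 0, 0]
    - [0, 0, 0.001, 0, 0, 0]

```text
t: 12.5
tool_pos: [0.5109, 0.0064, 0.1005]
orientation: [2.815, 1.394, 0.0]
force: [-3.4, 0.6, 4.0]
opening: 0.0279
gripper_force: 30.0
```

The force shows the soles are bearing on the plate, so I'm releasing.

Request:
carry_out:
  rows:
    - [0, 0, 0, 0, 0, 0]
    - [0, 0, 0, 0, 0, 0]
    - [0, 0, 0, 0, 0, 0]
    - [0, 0, 0, 0, 0, 0]
    - [0, 0, 0, 0, 0, 0]
    - [0, 0, 0, 0, 0, 0]
    - [0, 0, 0, 0, 0, 0]
    - [0, 0, 0, 0, 0, 0]
  jaw: 0

```text
t: 13.5
tool_pos: [0.5108, 0.0064, 0.1001]
orientation: [-2.815, -1.394, 0.0]
force: [0.0, -0.7, -0.4]
opening: 0.0926
gripper_force: 0.0
```

Request:
carry_out:
  rows:
    - [0, 0, -0.01, 0, 0, 0]
    - [0, 0, -0.03, 0, 0, 0]
    - [0, 0, -0.06, 0, 0, 0]
    - [0, 0, -0.1, 0, 0, 0]
    - [0, 0, -0.13, 0, 0, 0]
    - [0, 0, -0.15, 0, 0, 0]
    - [0, 0, -0.15, 0, 0, 0]
    - [0, 0, -0.15, 0, 0, 0]

```text
t: 14.5
tool_pos: [0.5102, 0.0064, 0.2487]
orientation: [-2.814, -1.394, 0.003]
force: [-0.4, -0.4, -0.3]
opening: 0.0929
gripper_force: 0.0
```

```bash
python3 - <<'E'
from h import *
s=robot.read_state();print(s['t'],s['tool_pos'],s['force'],s['opening'])
im=robot.read_camera('scene');x,y=180,130
save('s5.png',cv2.resize(im[y:y+150,x:x+180],None,fx=4,fy=4,interpolation=cv2.INTER_CUBIC))
E
```

```text
14.5 [0.51020766 0.00641096 0.24873817] [-0.4391085  -0.38033803 -0.34464764] 0.09287510961188557
```

View pics/s5.png

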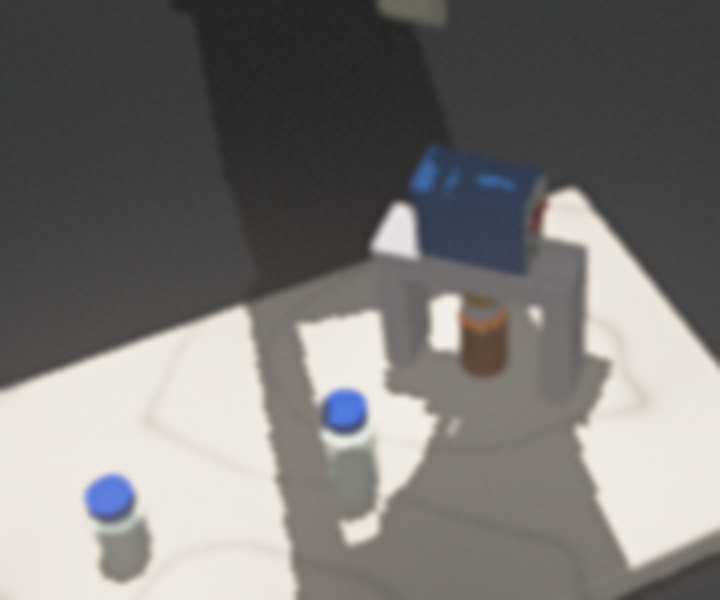

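The gauge stands flat with the vial upright at crop (483,335) under its foot, and both clear vials are undisturbed at (345,440) and (115,520). I'm handing in.

```bash
python3 -c "
from plant import robot
print(robot.close_job())"
```

```text
the job is handed in; nothing more can be done
None
```

The gauge was left standing flat over the upright amber vial with its foot on the cap, the arm clear and the clear vials undisturbed in the last picture, and the job was handed in at about 14.6 s; no verdict or foot reading came back.

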